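Open the locked dial padlock against the bench hook and hold it up open

ROBOT

A 6-joint arm with a two-finger parallel gripper is mounted at the origin on a cart in front of the work surface, level with it; the furniture and walls round the work are solid. World frame = base frame: x ahead of the robot, y to its left, z up, the work surface at z = 0. Lengths are in m, angles in rad, forces in N, time in s.
With the tool pointing down it reaches from about 0.225 to 0.875 m from the base axis. Payload 3.4 kg.
Tool frame: the origin (TCP) lies at the very end of the fingers, on their centre line; the grasp point (between the pads) lies tcp_to_grasp behind it (tcp_to_grasp is the distance from the TCP to the grasp point, in m); z points along the fingers, y is the line along which they close (so a half turn about z gives the same grasp; the last joint's range is limited). The gripper opens to 85 mm and grips with 20 to 120 N. Pads are 22 mm wide; open, the fingers measure 114 mm over their backs; the gripper's body (76 mm by 85 mm) begins 54 mm behind the grasp point. The pads swing forward as they close: fully open they stand 13 mm farther back than shut.
Start: joints at [1.1, 0.276, 1.505, -0, 1.361, -0.121], TCP at [0.197, 0.54, 0.231] pointing down, gripper open.
Joint ranges: [-2.89, 2.89], [-0.75, 2.08], [0.22, 2.7], [-1.18, 4.32], [0.11, 2.71], [-2.7, 2.7]. Speed limits (rad/s): [2.57, 2.57, 3.14, 3.14, 3.14, 3.14].

INTERFACE

Orientations are given as a unit quaternion [w, x, y, z].
In Python, from station import state, snapshot, camera_info, hand_in, boxes_of, cut_out, tip_of, tcp_to_grasp gives the robot as it stands.
- The arm moves only by the tool arm_command, never from a script. Its arguments are lists of equal length, an entry for each row: "gripper": the opening, from 0 (shut) to 1 (fully open); "translation": the shift along the tool's x, y, z scaled (see below), a list of three; "rot": the turn, a rotation vector about the tool's x, y, z scaled (see below), a list of three. In form: {"gripper": [gripper, ...], "translation": [[dx, dy, dz], ...], "rot": [[ax, ay, az], ...]}. A call has 1 to 20 rows; each row shifts and turns the commanded pose from where the row before left it, along the tool's axes as they then stand; what a row does not reach is not made up. The controller multiplies each number of a shift by 0.06 m and each number of a turn by 90 degrees. A row lasts 1/8 s, in which the tool goes at most 62.5 mm and 10.7 degrees, less where a joint would pass 70% of its speed; a pose out of reach is approached as far as the arm can. A call with a number of a shift or a turn outside -1 to 1 is refused whole. A call with a gripper value outside its range is refused whole. The fingers move at their own pace and stop on an object; "force" is the grip in N (left out, the last holds). Time passes only in rows, so rows that do not move let the fingers close. It gives the time, the measured TCP pose, the force, the opening and the grip force at its end, in the units of the state.
- state(): the state, without advancing time (a new reading comes with each control period).
- snapshot(name): name is "side" or "top" or "wrist"; returns (picture, depth): 420x560x3 uint8, blue, green, red; 420x560 float32, m along the optical axis (not along the pixel's ray), 0 where there is no reading.
- camera_info(name): a dict with "camera_matrix" (3x3 intrinsics, pixels), "k1" (the pictures are not rectified: a ray, as slopes to the right and down, at radius r is drawn at 1 + k1 r^2 times it, then the intrinsics apply), "R" (3x3) and "t" (3): a world point X has camera coordinates R X + t. Camera axes: x right, y down, z forward; pixel columns grow to the right and rows downward; lengths in m; the calibration is good to about 2 mm. A picture is of the moment at which its call begins: read the wrist's pose just before it. camera_info takes no time and is no camera call; for the wrist camera it gives the pose at the moment of the call.
- hand_in(): hands the job in; it is judged then, once.
Trained networks look in the newest picture that a camera, given by its name, has taken for a name from the list of things; names that differ only in an ending like _2 or _b are one class to them, and where a whole thing is asked for, a point or a joint stands for the part that bears it (a point fixed in the world has none). Each returns a list of dicts, best first, with "p" (0 to 1); they miss things now and then, are a little off and sometimes report something else, mostly with a low value. They report only what shows in the picture. A call takes as long as a camera call. They do not tell look-alikes from the thing itself.
- boxes_of(camera, thing): "xyz" ([x, y, z] in m, in world coordinates, good to about 4 mm: the middle of the surface that is visible of it).
- cut_out(camera, thing): "mask" (420x560 bool, what is visible of it).
- tip_of(camera, thing): "xyz" ([x, y, z] in m, in world coordinates, good to about 4 mm: a listed point, or the origin of a listed thing).
The state is a dict: "clock": time; "q": joint angles; "qd": joint speeds; "tau": joint torques, N m; "eef_pos": TCP position; "ee_rot": TCP orientation; "force": force on the tool from outside, world axes, zero at the start; "moment": the same for the moment, N m; "grip_width": finger opening in m; "grasp_force": force on a finger pad.
Only numpy, scipy, OpenCV 4.12 (cv2) and the standard library are available. Lean on these libraries where they do the work, as an engineer would, in place of code of your own. Each camera call takes 0.05 s, during which the arm holds its last target. There are 200 camera calls.

TASK

The padlock that came off the tool locker has snapped shut and the position of its last notch is forgotten. Hang it by its closed shackle over the steel hook on the wooden hook board, lying flat with the dial up, so the hook keeps it from spinning; turn the dial slowly clockwise (seen from above), feeling for the one notch where the shackle jumps out a little and the dial will turn no farther (it is less than half a turn away), then pull the lock away from the hook, without wrenching it, until the shackle has slid fully open. Lift the open lock off the hook and finish while holding it still, dial up, clear in the air at least a hand's breadth (12 cm) above the bench; do not let go of it, and leave the other things on the benches where they are.

Things in the scene. Friction and masses are not known exactly. Their poses are not given: they have to be found in the camera images.
- padlock: Dial padlock, loose, about 0.33 kg, lying flat, dial up: steel drum 62 mm in diameter, 24 mm high. Origin: centre of its underside; z up along the dial's axis; x towards the shackle, a U of 9 mm round steel at z = 13 mm, legs at y = +-16.5 mm (24 mm clear between), crown's inner side at x = 60, outer at 69 mm when shut.
- shackle_eye (a point): Middle of the eye between drum and shut shackle crown, 29 mm long in x and 24 mm wide; on the padlock at x = 45.5, y = 0, z = 13 mm (fixed to the body, does not follow the shackle).
- dial_grip (a point): On the dial's axis 36 mm above the lock's underside, middle of the knob: ribbed, round, black, 38 mm in diameter, z = 27 to 44 mm of the lock, above a 47 mm marked skirt (z = 24 to 27 mm). It can be gripped from above in any direction, and the whole lock carried and pulled by it. Turns with the dial.
- hook_board: Fixed oak board, 160 x 100 x 18 mm, flat on the side bench. Origin: centre of its underside; z up; x along it towards the hook, which stands 45 mm from the centre. The bare wood on the -x side of the hook is where the drum lies when hung: the lock's x along the board's x, drum centre about 45 mm from the hook.
- hook (a point): Steel hook: vertical 10 mm round post, tip bent over to the board's +x by 5 mm (ease a shackle drawn tight against it back towards the hook before lifting). The point is on its axis 13 mm above the board's top (shackle height of a lock lying there); its top is 26 mm above the board. Behind it (+x) is a 3 mm foot plate, 36 mm wide.
- lock_dial (a joint): Dial angle relative to the lock's body, rad, grows clockwise seen from above; turns with 0.1 N m. Starts at -0.4 to 0.4; the one deep notch lies 0.6 to 2.4 rad clockwise of the start, elsewhere each time, and stops the dial both ways (0.2 rad of play; forced past 0.8 N m, a clutch slips). Faint clicks each 30 degrees move the shackle 1 mm at most.
- lock_shackle (a joint): How far the shackle has slid out along the lock's +x, m: 0 to 0.0015 locked, 0.016 fully open (stop). At the notch a spring pushes it out to 0.003 to 0.011 with a click; from there it must be pulled, 1 to 6 N, and it stays where it is left.
- chip_brush: Flat paint brush, 46 x 198 x 12 mm, loose on the main bench; bystander, leave alone. Origin under its middle.
- masking_tape: Roll of masking tape, 98 mm across, 25 mm high, loose on the side bench; bystander. Origin under its centre.
- wax_tin: Round wax tin, 77 mm across, 31 mm high, loose on the main bench; bystander. Origin under its centre.
- offcut: Dark wood offcut, 30 x 110 x 20 mm, loose on the side bench; bystander. Origin under its centre.
Things that resemble listed ones, but are neither listed nor needed, are in the scene too. There is more than one size of the padlock; the job needs the larger.

How it is judged:
By the outcome, as a careful person would: the job done as asked, in the order asked, and still so for the second after the job is handed in, while the arm keeps its last pose, push and grip.
It also fails if it takes over 64 s, if anything falls off the work surface, if the arm or the gripper's body presses on something with over 40 N, if the wrist force passes 120 N, or if a joint passes its speed limit or range.

## Working session

There is one attempt and no reset: what is moved stays moved. The work goes in short steps, Python scripts to look and compute and a tool call to move; the robot and the scene stay as the last step left them, time stands still between calls to the robot, and variables do not carry over. Pictures are saved under pics/ and viewed, at most 10 in all, crops included, and the job is handed in when it is done.

Besides the shell and the picture viewer there is one more tool, called after "Emit:" by a JSON object that holds its "method" and its "body", one argument or row to a line. arm_command: Moves the arm, as the interface text tells. Its arguments: {"type":"object","properties":{"gripper":{"type":"array","items":{"type":"number"}},"translation":{"type":"array","items":{"type":"array","items":{"type":"number"}}},"rot":{"type":"array","items":{"type":"array","items":{"type":"number"}}},"force":{"type":"number"}},"required":["gripper","translation","rot"]}

```bash
mkdir -p pics; ls
python3 - <<'E'
from station import *
import cv2,numpy as np
s=state(); print({k:np.round(v,3).tolist() for k,v in s.items()}, tcp_to_grasp)
ims=[]
for c in ["top","side"]:
    im,d=snapshot(c); cv2.imwrite(f"pics/{c}0.png",im); ims.append(im)
    for t in ["padlock","hook_board"]:
        for b in boxes_of(c,t): print(c,'box',t,np.round(b["xyz"],4),round(b["p"],2))
    for t in ["padlock","dial_grip","shackle_eye","hook","hook_board"]:
        for b in tip_of(c,t): print(c,'tip',t,np.round(b["xyz"],4),round(b["p"],2))
print(state()["clock"])
E
```

```text
pics
{'clock': 0.0, 'q': [1.1, 0.277, 1.506, -0.0, 1.361, -0.121], 'qd': [-0.001, 0.001, -0.002, -0.001, 0.001, -0.0], 'tau': [-0.0, -41.677, -24.581, -0.0, 0.011, -0.0], 'eef_pos': [0.197, 0.54, 0.23], 'ee_rot': [-0.0, 0.174, 0.985, -0.001], 'force': [-0.154, -0.032, -0.31], 'moment': [-0.046, -0.013, -0.005], 'grasp_force': 0.0, 'grip_width': 0.085} 0.0187
top box padlock [0.4459 0.236  0.0216] 0.73
top box padlock [0.4579 0.1139 0.0195] 0.55
top box hook_board [ 0.5128 -0.2694  0.0206] 0.57
top tip padlock [0.4431 0.2459 0.0012] 0.83
top tip padlock [0.4664 0.1187 0.0017] 0.63
top tip dial_grip [0.4413 0.2361 0.0419] 0.56
top tip dial_grip [0.4628 0.121  0.025 ] 0.45
top tip shackle_eye [0.4844 0.2238 0.0134] 0.91
top tip shackle_eye [0.4302 0.1059 0.0102] 0.86
top tip hook [ 0.5589 -0.2798  0.0371] 0.78
top tip hook_board [ 0.5146 -0.2718  0.0037] 0.81
top tip hook_board [ 0.3257 -0.3491  0.0062] 0.68
top tip hook_board [ 0.4431  0.2435 -0.0005] 0.5
side box padlock [0.4591 0.1082 0.0163] 0.74
side box padlock [0.4483 0.2209 0.0221] 0.53
side box padlock [ 0.5194 -0.2811  0.0212] 0.33
side box hook_board [ 0.5165 -0.2839  0.0243] 0.79
side tip padlock [0.4403 0.2383 0.0014] 0.86
side tip padlock [ 0.4624  0.1191 -0.0034] 0.52
side tip dial_grip [0.4651 0.1167 0.0213] 0.62
side tip shackle_eye [0.4342 0.1097 0.0085] 0.7
side tip shackle_eye [0.4855 0.2275 0.0132] 0.63
side tip hook [ 0.564  -0.2809  0.0391] 0.72
side tip hook_board [ 0.5162 -0.2663  0.0029] 0.63
0.8
```

View pics/top0.png

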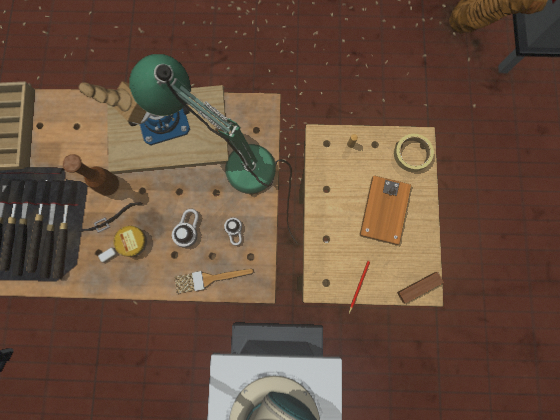

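View pics/side0.png

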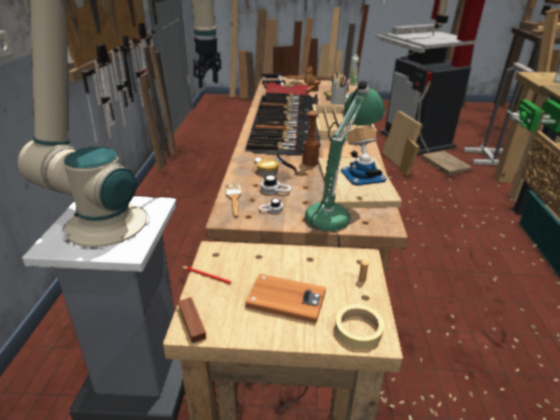

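The larger padlock is at top px (184,233), world about (0.44, 0.24). The small look-alike is at (234,228). The wax tin, at (130,242), is also round, and the hook board at (387,210) could be taken for other wood. I'll go for the lock at (184,233) and check it up close with the wrist camera.

Emit:
{"method": "arm_command", "body": {
  "gripper": [0.8, 0.8, 0.8, 0.8, 0.8, 0.8, 0.8, 0.8, 0.8, 0.8, 0.8, 0.8, 0.8],
  "translation": [
    [-0.46, -0.28, 0],
    [-0.46, -0.28, 0],
    [-0.46, -0.28, 0],
    [-0.46, -0.28, 0],
    [-0.46, -0.28, 0],
    [-0.46, -0.28, 0],
    [-0.46, -0.28, 0],
    [-0.46, -0.28, 0],
    [-0.46, -0.28, 0],
    [-0.46, -0.28, 0],
    [-0.46, -0.28, 0],
    [-0.46, -0.28, 0],
    [0, 0, 0]
  ],
  "rot": [
    [0, 0, 0],
    [0, 0, 0],
    [0, 0, 0],
    [0, 0, 0],
    [0, 0, 0],
    [0, 0, 0],
    [0, 0, 0],
    [0, 0, 0],
    [0, 0, 0],
    [0, 0, 0],
    [0, 0, 0],
    [0, 0, 0],
    [0, 0, 0]
  ]
}}

```text
clock: 2.42
eef_pos: [0.4404, 0.236, 0.2313]
ee_rot: [0.0, 0.176, 0.984, -0.0]
force: [-0.6, -0.3, -0.3]
grip_width: 0.0683
grasp_force: 0.0
```

```bash
cat > h.py <<'E'
from station import *
import cv2,numpy as np
from scipy.spatial.transform import Rotation as R_
def pose():
    s=state(); w,x,y,z=s["ee_rot"]; return np.array(s["eef_pos"]),R_.from_quat([x,y,z,w]).as_matrix(),s
def brief():
    p,R,s=pose(); print('t',round(s["clock"],2),'p',np.round(p,4),'yhead',round(np.degrees(np.arctan2(R[1,1],R[0,1])),1),'down',np.round(R[:,2],3),'F',np.round(s["force"],2),'M',np.round(s["moment"],3),'w',round(s["grip_width"],4),'g',round(s["grasp_force"],1),'q6',round(s["q"][5],2))
def world(c,info,d):
    v,u=np.mgrid[0:420,0:560].astype(np.float32)
    K=np.array(info["camera_matrix"]);
    pts=cv2.undistortPoints(np.stack([u.ravel(),v.ravel()],1)[:,None],K,np.array([info["k1"],0,0,0,0.]))[:,0].reshape(420,560,2)
    X=np.concatenate([pts*d[...,None],d[...,None]],2)
    return (X-np.array(info["t"]))@np.array(info["R"])
def proj(info,P):
    X=np.array(info["R"])@np.array(P)+np.array(info["t"]); a=X[:2]/X[2]; a=a*(1+info["k1"]*(a@a)); K=np.array(info["camera_matrix"]); return K[:2,:2]@a+K[:2,2]
def totool(target):
    p,R,s=pose(); d=R.T@(np.array(target)-p); print('tool shift mm',np.round(d*1000,1),'units',np.round(d/0.06,3))
E
python3 - <<'E'
from h import *
brief(); info=camera_info("wrist"); im,d=snapshot("wrist"); cv2.imwrite("pics/w1.png",im)
for t in ["padlock"]:
    for b in boxes_of("wrist",t): print('box',t,np.round(b["xyz"],4),round(b["p"],2))
for t in ["padlock","dial_grip","shackle_eye"]:
    for b in tip_of("wrist",t): print('tip',t,np.round(b["xyz"],4),round(b["p"],2),proj(info,b["xyz"]))
W=world("wrist",info,d); np.savez("w1.npz",W=W,d=d,im=im)
print("tcp px",proj(info,pose()[0]),'cam',-np.array(info["R"]).T@info["t"])
E
```

```text
t 2.42 p [0.4404 0.236  0.2313] yhead 69.8 down [ 0.001 -0.    -1.   ] F [-0.56 -0.28 -0.26] M [ 0.047 -0.007 -0.003] w 0.0683 g 0.0 q6 -0.86
box padlock [0.4578 0.1233 0.0194] 0.85
box padlock [0.4423 0.2389 0.0219] 0.62
tip padlock [ 0.4622  0.1204 -0.0012] 0.85 [188.1114631  225.60399687]
tip padlock [ 0.4388  0.238  -0.0021] 0.7 [277.98638766 171.13021167]
tip dial_grip [0.4415 0.2388 0.0315] 0.94 [279.68995068 180.15418688]
tip dial_grip [0.4657 0.117  0.0224] 0.59 [181.37082315 237.07193109]
tip shackle_eye [0.4837 0.2274 0.0104] 0.96 [283.08826427 214.91609408]
tcp px [277.92673074 273.72342454] cam [0.36652851 0.26445067 0.37539101]
```

View pics/w1.png

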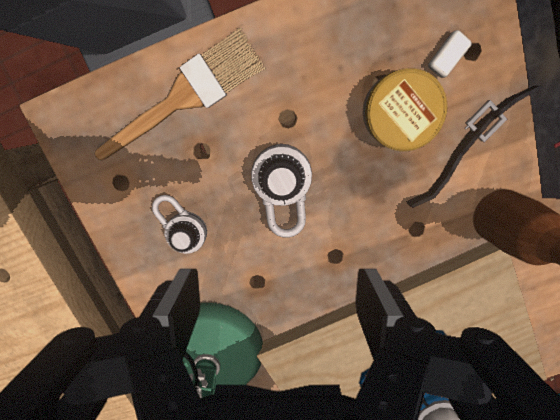

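The larger padlock (knob at px 282,180, shackle pointing down to 287,235) is under the gripper. The smaller one is at (180,230) and the tin at (405,110). Next I'll measure the lock from depth and check the lamp's clearance.

Run:
```python
from h import *
Z=np.load("w1.npz"); W=Z["W"]; d=Z["d"]
near=(np.hypot(W[...,0]-.4415,W[...,1]-.2388)<.09)&(d>0)
for lo,hi in [(.040,.050),(.021,.030),(.008,.02)]:
    m=near&(W[...,2]>lo)&(W[...,2]<hi); P=W[m]
    (c,r)=cv2.minEnclosingCircle(P[:,:2].astype(np.float32)); print(lo,len(P),'mean',P.mean(0).round(4),'circ',np.round(c,4),round(r,4))
print('bench z',np.median(W[near&(W[...,2]<.006)][:,2]), 'knob',np.median(W[near&(W[...,2]>.038)][:,2]))
for t in ["padlock"]:
    for b in cut_out("wrist",t):
        P=W[b["mask"]&(d>0)]; k=P[:,2]>.006; P=P[k]; Q=P[:,:2]; 
        a=np.linalg.svd(Q-Q.mean(0),full_matrices=False)[2][0]; a*=np.sign(a[0]); print('mask',b["p"],len(P),P.mean(0),'axis deg',np.degrees(np.arctan2(a[1],a[0])))
info=camera_info("top"); im,d=snapshot("top"); T=world("top",info,d); np.savez("top.npz",T=T,d=d,im=im)
g=(im[...,1].astype(int)-im[...,2]>15)&(T[...,2]>.05); 
for z in np.arange(.05,.6,.08):
    P=T[g&(abs(T[...,2]-z)<.04)]
    if len(P): print('lamp z',round(z,2),P.min(0).round(2),P.max(0).round(2))
# board
h=(T[...,1]<-.12)&(T[...,2]>.012)&(T[...,2]<.026)&(d>0)&(T[...,0]>.3)&(T[...,0]<.65)
n,l,st,c=cv2.connectedComponentsWithStats(h.astype(np.uint8))
for i in range(1,n):
    if st[i,4]>150:
        P=T[l==i]; r=cv2.minAreaRect(P[:,:2].astype(np.float32)); print('comp',st[i],'rect',np.round(r[0],4),np.round(r[1],4),round(r[2],1),'z',np.median(P[:,2]))
m=(np.hypot(T[...,0]-.56,T[...,1]+.28)<.03)&(T[...,2]>.030)&(d>0); print('hook top',T[m].mean(0) if m.any() else None,m.sum(),T[m][:,2].max() if m.any() else 0)
cv2.imwrite("pics/crop.png",cv2.resize(im[170:250,350:430],None,fx=7,fy=7,interpolation=cv2.INTER_CUBIC))
```

```text
0.04 1252 mean [0.4392 0.2414 0.0456] circ [0.4401 0.2411] 0.0199
0.021 1523 mean [0.4355 0.2427 0.026 ] circ [0.4414 0.2404] 0.0325
0.008 768 mean [0.4781 0.232  0.0177] circ [0.4584 0.2366] 0.0506
bench z 0.0012272505830610036 knob 0.29987815742046287
mask 0.68 3654 [0.44595323 0.2399392  0.03104175] axis deg -14.01934801626267
mask 0.67 1708 [0.45532146 0.12140624 0.02224265] axis deg 23.546108286146147
lamp z 0.05 [ 0.03 -0.03  0.05] [0.75 0.35 0.09]
lamp z 0.13 [ 0.07 -0.03  0.09] [0.63 0.07 0.13]
lamp z 0.21 [0.62 0.09 0.22] [0.67 0.22 0.25]
lamp z 0.29 [0.62 0.11 0.25] [0.76 0.3  0.33]
lamp z 0.37 [0.68 0.21 0.33] [0.74 0.27 0.36]
lamp z 0.45 [0.41 0.2  0.43] [0.44 0.22 0.43]
comp [ 360  176   51   69 2388] rect [ 0.5168 -0.2676] [0.1005 0.1608] 77.3 z 0.021795109217119985
comp [398 272  46  26 505] rect [ 0.3249 -0.3493] [0.0308 0.1104] 29.0 z 0.023382311482571097
hook top [ 0.56200932 -0.27672229  0.04165552] 30 0.04803111343107855
```

Emit:
{"method": "arm_command", "body": {
  "gripper": [0.65, 0.65, 0.65, 0.65, 0.65, 0.65, 0.65, 0.65, 0.65],
  "translation": [
    [0.034, 0.073, 0.4],
    [0, 0, 0.5],
    [0, 0, 0.5],
    [0, 0, 0.5],
    [0, 0, 0.5],
    [0, 0, 0.4],
    [0, 0, 0.3],
    [0, 0, 0.15],
    [0, 0, 0]
  ],
  "rot": [
    [0, 0, 0],
    [0, 0, 0],
    [0, 0, 0],
    [0, 0, 0],
    [0, 0, 0],
    [0, 0, 0],
    [0, 0, 0],
    [0, 0, 0],
    [0, 0, 0]
  ]
}}

```text
clock: 3.9
eef_pos: [0.4384, 0.2423, 0.0361]
ee_rot: [-0.0, 0.174, 0.985, -0.0]
force: [0.4, 0.1, 0.5]
grip_width: 0.0554
grasp_force: 0.0
```

Emit:
{"method": "arm_command", "body": {
  "gripper": [0.65, 0.65, 0.3, 0.3, 0.3, 0.3, 0.3, 0.3],
  "translation": [
    [-0.03, -0.015, 0.05],
    [0, 0, 0.04],
    [0, 0, 0],
    [0, 0, 0],
    [0, 0, 0],
    [0, 0, 0],
    [0, 0, 0],
    [0, 0, 0]
  ],
  "rot": [
    [0, 0, 0],
    [0, 0, 0],
    [0, 0, 0],
    [0, 0, 0],
    [0, 0, 0],
    [0, 0, 0],
    [0, 0, 0],
    [0, 0, 0]
  ],
  "force": 50
}}

```text
clock: 4.9
eef_pos: [0.4401, 0.2404, 0.0315]
ee_rot: [0.0, 0.174, 0.985, -0.0]
force: [-1.3, -0.0, 6.0]
grip_width: 0.0354
grasp_force: 49.6
```

```bash
python3 -c "
from h import *
brief()"
```

```text
t 4.9 p [0.4401 0.2404 0.0315] yhead 70.0 down [ 0. -0. -1.] F [-1.33 -0.01  6.02] M [-0.29   0.196 -0.06 ] w 0.0354 g 49.6 q6 -0.86
```

Emit:
{"method": "arm_command", "body": {
  "gripper": [0.3, 0.3, 0.3, 0.3, 0.3, 0.3, 0.3, 0.3, 0.3, 0.3, 0.3, 0.3, 0.3, 0.3, 0.3, 0.3, 0.3, 0.3, 0.3, 0.3],
  "translation": [
    [0, 0, -0.2],
    [0, 0, -0.5],
    [0, 0, -0.6],
    [0, 0, -0.6],
    [-0.06, -0.14, -0.27],
    [-0.15, -0.33, 0],
    [-0.25, -0.54, 0],
    [-0.3, -0.66, 0],
    [-0.3, -0.66, 0],
    [-0.3, -0.66, 0],
    [-0.3, -0.66, 0],
    [-0.3, -0.66, 0],
    [-0.3, -0.66, 0],
    [-0.3, -0.66, 0],
    [-0.3, -0.66, 0],
    [-0.3, -0.66, 0],
    [-0.25, -0.54, 0],
    [-0.1, -0.25, 0],
    [-0.04, -0.1, 0],
    [0, 0, 0]
  ],
  "rot": [
    [0, 0, 0],
    [0, 0, 0],
    [0, 0, 0],
    [0, 0, 0],
    [0, 0, 0],
    [0, 0, 0],
    [0, 0, 0],
    [0, 0, 0],
    [0, 0, 0],
    [0, 0, 0],
    [0, 0, 0],
    [0, 0, 0],
    [0, 0, 0],
    [0, 0, 0],
    [0, 0, 0],
    [0, 0, 0],
    [0, 0, 0],
    [0, 0, 0],
    [0, 0, 0],
    [0, 0, 0]
  ],
  "force": 60
}}

```text
clock: 7.4
eef_pos: [0.4785, -0.2734, 0.1607]
ee_rot: [-0.001, 0.174, 0.985, 0.001]
force: [-0.0, 0.4, -2.7]
grip_width: 0.035
grasp_force: 60.6
```

```bash
cat > look.py <<'E'
from h import *
import sys
brief(); info=camera_info("wrist"); im,d=snapshot("wrist"); cv2.imwrite(f"pics/{sys.argv[1]}.png",im)
W=world("wrist",info,d); np.savez(sys.argv[1]+".npz",W=W,d=d,im=im)
for c in ["wrist"]:
  for t in ["padlock","shackle_eye","hook","hook_board"]:
    for b in tip_of(c,t): print('tip',t,np.round(b["xyz"],4),round(b["p"],2),proj(info,b["xyz"]).round())
E
python3 look.py w2
```

```text
t 7.4 p [ 0.4785 -0.2734  0.1607] yhead 70.0 down [-0.001  0.001 -1.   ] F [-0.02  0.44 -2.75] M [ 0.007 -0.013 -0.021] w 0.035 g 60.6 q6 -1.87
tip padlock [ 0.4788 -0.2757  0.1291] 0.81 [272. 252.]
```

View pics/w2.png

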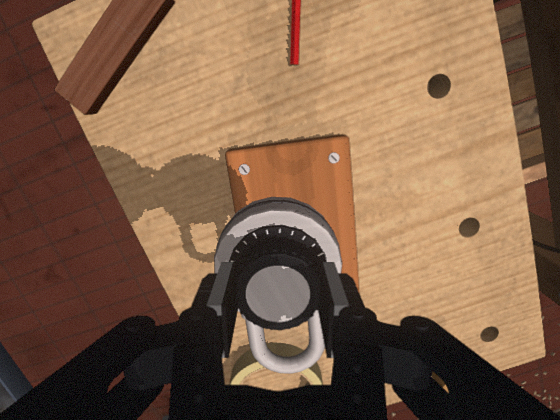

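The lock hangs level from its knob. The shackle is at px (285,345), and the board's near end shows its screws at (244,169) and (334,158). The hook is hidden behind the gripper.

Run:
```python
from h import *
Z=np.load("w2.npz"); W=Z["W"]; d=Z["d"]; p,R,s=pose()
a=np.radians(-12.7)
m=(d>0)&(abs(W[...,2]-.147)<.008)&(np.hypot(W[...,0]-p[0],W[...,1]-p[1])<.085)
v,u=np.mgrid[0:420,0:560]
ms=m&(v>318)&(u>245)&(u<328)
P=W[ms]; print('shackle',len(P),P.mean(0),'rel',(P.mean(0)-p).round(4),'head',np.degrees(np.arctan2(*(P.mean(0)-p)[1::-1])))
q=P[:,:2]-p[:2]; r=np.hypot(*q.T); print('rmax',np.percentile(r,98))
for h in (-8,-11,-14,-17,-20):
    c,s_=np.cos(np.radians(h)),np.sin(np.radians(h)); y=-s_*q[:,0]+c*q[:,1]; print(h,'lat range',np.percentile(y,[2,98]).round(4), 'far lat',y[r>.055].mean() if (r>.055).any() else 0)
k=(d>0)&(W[...,2]>.155)&(np.hypot(W[...,0]-p[0],W[...,1]-p[1])<.03)&(v>255)&(v<330); print('knob top',W[k].mean(0) if k.any() else 0, np.median(W[k][:,2]))
# board
h=(d>0)&(W[...,2]>.010)&(W[...,2]<.03)&(W[...,1]<-.15)&(v<300)
n,l,st,c=cv2.connectedComponentsWithStats(h.astype(np.uint8)); i=l[190,290]; Pb=W[(l==i)&h]
print('board z',np.median(Pb[:,2]),'bench',np.median(W[(d>0)&(abs(W[...,2])<.009)][:,2]))
B=np.array([.5168,-.2676]); e=np.array([np.cos(a),np.sin(a)]); f=np.array([-e[1],e[0]])
X=(Pb[:,:2]-B)@e; Y=(Pb[:,:2]-B)@f
print('x min',np.percentile(X,.3),'expected -.080'); print('y range',np.percentile(Y[X<-.03],[.5,99.5]))
r=[];xs=np.arange(-.075,-.03,.005)
for x in xs: r.append(np.percentile(Y[abs(X-x)<.003],[1.5,98.5]))
print(np.round(r,4).tolist());
```

```text
shackle 1965 [ 0.52854766 -0.28566113  0.14656513] rel [ 0.0496 -0.0124 -0.0146] head -14.087160144070678
rmax 0.06518930643542652
-8 lat range [-0.0233  0.0148] far lat -0.00503189115915265
-11 lat range [-0.0211  0.0171] far lat -0.0019317644245083353
-14 lat range [-0.0189  0.0194] far lat 0.0011736571421482598
-17 lat range [-0.0169  0.0217] far lat 0.004275861796158135
-20 lat range [-0.0147  0.0241] far lat 0.0073663466101962435
knob top [ 0.47356218 -0.27114469  0.18255433] 0.1753205284424238
board z 0.024497051327769755 bench 0.006502905234014677
x min -0.07958996253889587 expected -.080
y range [-0.04980758  0.04877087]
[[-0.0486, 0.0477], [-0.0487, 0.0475], [-0.0487, 0.0476], [-0.0486, 0.0475], [-0.0485, 0.0479], [-0.0488, 0.0476], [-0.0487, 0.0476], [-0.0485, 0.0479], [-0.0491, 0.0476]]
```

Emit:
{"method": "arm_command", "body": {
  "gripper": [0.3, 0.3, 0.3, 0.3, 0.3, 0.3, 0.3],
  "translation": [
    [-0.2, 0.1, 0],
    [-0.3, 0.15, 0],
    [-0.1, 0.065, 0.2],
    [0, 0, 0.5],
    [0, 0, 0.4],
    [0, 0, 0.15],
    [0, 0, 0]
  ],
  "rot": [
    [0, 0, -0.014],
    [0, 0, 0],
    [0, 0, 0],
    [0, 0, 0],
    [0, 0, 0],
    [0, 0, 0],
    [0, 0, 0]
  ]
}}

```text
clock: 8.52
eef_pos: [0.5191, -0.2679, 0.0852]
ee_rot: [-0.001, 0.163, 0.987, 0.0]
force: [-0.5, 0.2, -2.0]
grip_width: 0.0352
grasp_force: 60.7
```

Run:
```python
from h import *
brief(); totool([.5188,-.268,.0870])
im,d=snapshot("side"); info=camera_info("side")
for t in ["hook","shackle_eye","padlock"]:
    for b in tip_of("side",t): print(t,np.round(b["xyz"],4),round(b["p"],2))
c=proj(info,[.55,-.275,.06]).astype(int); print(c)
cr=im[c[1]-55:c[1]+45,c[0]-60:c[0]+60]; cv2.imwrite("pics/s2.png",cv2.resize(cr,None,fx=6,fy=6,interpolation=cv2.INTER_CUBIC))
```

```text
t 8.53 p [ 0.5191 -0.2679  0.0852] yhead 71.2 down [-0.001  0.001 -1.   ] F [-0.51  0.17 -1.99] M [0.031 0.061 0.009] w 0.0352 g 60.7 q6 -1.84
tool shift mm [ 0.2 -0.2 -1.8] units [ 0.004 -0.003 -0.03 ]
hook [ 0.3397  0.162  -0.0005] 0.51
shackle_eye [ 0.5637 -0.2792  0.0678] 0.64
shackle_eye [0.4323 0.1102 0.005 ] 0.54
shackle_eye [ 0.5202 -0.2684  0.0882] 0.34
padlock [ 0.5185 -0.2712  0.0546] 0.75
padlock [0.4614 0.1183 0.0005] 0.41
[301 282]
```

View pics/s2.png

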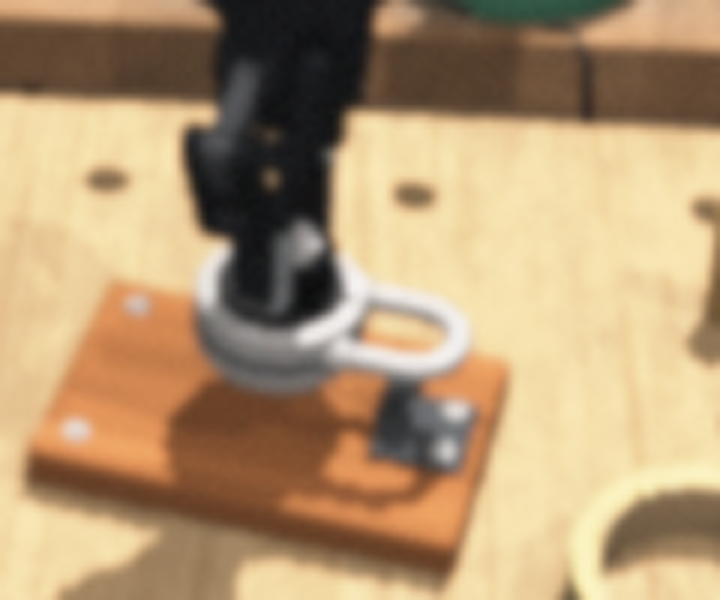

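The shackle eye is centred over the hook (post under the eye near crop px 400,385), with its crown beyond the post. I'll lower it.

Emit:
{"method": "arm_command", "body": {
  "gripper": [0.3, 0.3, 0.3, 0.3, 0.3],
  "translation": [
    [0, 0, 0.1],
    [0, 0, 0.12],
    [0, 0, 0.12],
    [0, 0, 0.05],
    [0, 0, 0]
  ],
  "rot": [
    [0, 0, 0],
    [0, 0, 0],
    [0, 0, 0],
    [0, 0, 0],
    [0, 0, 0]
  ]
}}

```text
clock: 9.35
eef_pos: [0.519, -0.2681, 0.0622]
ee_rot: [-0.0, 0.163, 0.987, 0.0]
force: [-0.8, 0.1, -3.0]
grip_width: 0.0355
grasp_force: 60.7
```

Emit:
{"method": "arm_command", "body": {
  "gripper": [0.3, 0.3, 0.3, 0.3, 0.3],
  "translation": [
    [0, 0, 0.08],
    [0, 0, 0.08],
    [0, 0, 0.05],
    [0, 0, 0],
    [0, 0, 0]
  ],
  "rot": [
    [0, 0, 0],
    [0, 0, 0],
    [0, 0, 0],
    [0, 0, 0],
    [0, 0, 0]
  ]
}}

```text
clock: 9.98
eef_pos: [0.5193, -0.2683, 0.0544]
ee_rot: [0.001, 0.163, 0.987, -0.001]
force: [-7.2, 3.2, 23.7]
grip_width: 0.035
grasp_force: 63.4
```

```bash
python3 -c "
from h import *
brief()"
```

```text
t 9.97 p [ 0.5193 -0.2683  0.0544] yhead 71.2 down [ 0.002 -0.001 -1.   ] F [-7.24  3.17 23.65] M [ 0.649  1.07  -0.022] w 0.035 g 63.4 q6 -1.84
```

Contact came about where the board should be, since the side bench looks about 3 mm high. I'll ease the push and check visually.

Emit:
{"method": "arm_command", "body": {
  "gripper": [0.3, 0.3, 0.3],
  "translation": [
    [0, 0, -0.06],
    [0, 0, 0],
    [0, 0, 0]
  ],
  "rot": [
    [0, 0, 0],
    [0, 0, 0],
    [0, 0, 0]
  ]
}}

```text
clock: 10.35
eef_pos: [0.5196, -0.2685, 0.0546]
ee_rot: [0.0, 0.163, 0.987, -0.0]
force: [-1.7, 1.5, 7.1]
grip_width: 0.0355
grasp_force: 61.7
```

```bash
cat > side.py <<'E'
from h import *
import sys
brief()
im,d=snapshot("side"); info=camera_info("side")
for t in ["hook","shackle_eye","padlock"]:
    for b in tip_of("side",t): print(t,np.round(b["xyz"],4),round(b["p"],2))
c=proj(info,[.55,-.275,.04]).astype(int)
cr=im[c[1]-40:c[1]+35,c[0]-55:c[0]+45]; cv2.imwrite(f"pics/{sys.argv[1]}.png",cv2.resize(cr,None,fx=8,fy=8,interpolation=cv2.INTER_CUBIC))
E
python3 side.py s3
```

```text
t 10.35 p [ 0.5196 -0.2685  0.0546] yhead 71.2 down [ 0.001 -0.001 -1.   ] F [-1.75  1.5   7.06] M [ 0.18   0.326 -0.015] w 0.0355 g 61.7 q6 -1.84
hook [ 0.5636 -0.278   0.0371] 0.55
hook [ 0.5182 -0.2697  0.0221] 0.27
shackle_eye [ 0.5626 -0.2775  0.0367] 0.71
shackle_eye [ 0.5642 -0.2783  0.038 ] 0.53
shackle_eye [0.4331 0.1071 0.0067] 0.4
shackle_eye [ 0.3243 -0.3462  0.0085] 0.39
shackle_eye [ 0.3389  0.1622 -0.0004] 0.19
padlock [ 0.5207 -0.2696  0.0249] 0.98
padlock [ 0.519  -0.2704  0.0575] 0.68
padlock [ 0.3208 -0.3517  0.0081] 0.5
padlock [ 4.620e-01  1.182e-01 -4.000e-04] 0.48
```

View pics/s3.png

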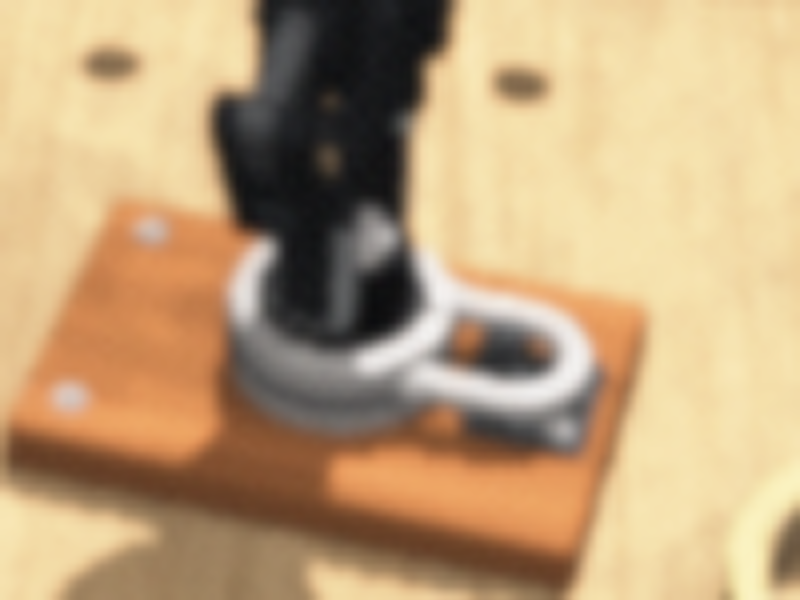

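It is seated: the drum lies on the board and the hook post and plate show inside the eye (crop px 520,350). I'll start turning the dial clockwise.

Emit:
{"method": "arm_command", "body": {
  "gripper": [0.3, 0.3, 0.3, 0.3, 0.3, 0.3, 0.3, 0.3, 0.3],
  "translation": [
    [0, 0, -0.01],
    [0, 0, 0],
    [0, 0, 0],
    [0, 0, 0],
    [0, 0, 0],
    [0, 0, 0],
    [0, 0, 0],
    [0, 0, 0],
    [0, 0, 0]
  ],
  "rot": [
    [0, 0, 0.02],
    [0, 0, 0.033],
    [0, 0, 0.033],
    [0, 0, 0.033],
    [0, 0, 0.033],
    [0, 0, 0.033],
    [0, 0, 0.033],
    [0, 0, 0.033],
    [0, 0, 0]
  ]
}}

```text
clock: 11.68
eef_pos: [0.5203, -0.2688, 0.0546]
ee_rot: [0.001, 0.353, 0.936, -0.0]
force: [0.8, -0.3, 4.2]
grip_width: 0.0351
grasp_force: 61.3
```

```bash
python3 side.py s4
```

```text
t 11.68 p [ 0.5203 -0.2688  0.0546] yhead 48.6 down [ 0.002 -0.001 -1.   ] F [ 0.84 -0.3   4.21] M [-0.018 -0.134 -0.103] w 0.0351 g 61.3 q6 -1.44
hook [ 0.5628 -0.2763  0.035 ] 0.71
hook [0.4222 0.3744 0.0007] 0.54
shackle_eye [0.4304 0.1089 0.0057] 0.66
shackle_eye [ 0.5629 -0.2872  0.0387] 0.65
shackle_eye [ 0.5189 -0.2688  0.0011] 0.48
padlock [ 0.5189 -0.2705  0.021 ] 0.69
padlock [ 0.5216 -0.2653  0.0569] 0.51
padlock [ 0.4623  0.1191 -0.0005] 0.38
```

Emit:
{"method": "arm_command", "body": {
  "gripper": [0.3, 0.3, 0.3, 0.3, 0.3, 0.3, 0.3],
  "translation": [
    [0, 0, 0],
    [0, 0, 0],
    [0, 0, 0],
    [0, 0, 0],
    [0, 0, 0],
    [0, 0, 0],
    [0, 0, 0]
  ],
  "rot": [
    [0, 0, 0.028],
    [0, 0, 0.028],
    [0, 0, 0.028],
    [0, 0, 0.028],
    [0, 0, 0.028],
    [0, 0, 0.028],
    [0, 0, 0.028]
  ]
}}

```text
clock: 12.75
eef_pos: [0.5203, -0.2687, 0.0546]
ee_rot: [0.001, 0.493, 0.87, 0.0]
force: [2.1, 0.3, 3.4]
grip_width: 0.0357
grasp_force: 61.3
```

```bash
python3 -c "
from h import *
brief()"
```

```text
t 12.75 p [ 0.5203 -0.2687  0.0546] yhead 30.9 down [ 0.002 -0.001 -1.   ] F [2.15 0.29 3.41] M [-0.127 -0.343  0.169] w 0.0357 g 61.3 q6 -1.14
```

Emit:
{"method": "arm_command", "body": {
  "gripper": [0.3, 0.3, 0.3, 0.3, 0.3],
  "translation": [
    [0, 0, 0],
    [0, 0, 0],
    [0, 0, 0],
    [0, 0, 0],
    [0, 0, 0]
  ],
  "rot": [
    [0, 0, 0.02],
    [0, 0, 0.02],
    [0, 0, 0.02],
    [0, 0, 0.02],
    [0, 0, 0.02]
  ]
}}

```text
clock: 13.38
eef_pos: [0.5202, -0.2687, 0.0546]
ee_rot: [0.001, 0.56, 0.828, 0.0]
force: [5.1, -0.6, 4.0]
grip_width: 0.0354
grasp_force: 61.4
```

```bash
python3 -c "
from h import *
brief()"
```

```text
t 13.38 p [ 0.5202 -0.2687  0.0546] yhead 21.9 down [ 0.002 -0.001 -1.   ] F [ 5.14 -0.56  4.04] M [-0.114 -0.875  0.1  ] w 0.0354 g 61.4 q6 -0.98
```

Emit:
{"method": "arm_command", "body": {
  "gripper": [0.3, 0.3, 0.3, 0.3, 0.3],
  "translation": [
    [0, 0, 0],
    [0, 0, 0],
    [0, 0, 0],
    [0, 0, 0],
    [0, 0, 0]
  ],
  "rot": [
    [0, 0, 0.02],
    [0, 0, 0.02],
    [0, 0, 0.02],
    [0, 0, 0.02],
    [0, 0, 0.02]
  ]
}}

```text
clock: 14.0
eef_pos: [0.5202, -0.2686, 0.0546]
ee_rot: [0.001, 0.623, 0.782, 0.0]
force: [5.1, -0.9, 4.4]
grip_width: 0.0353
grasp_force: 61.3
```

```bash
python3 -c "
from h import *
brief()"
```

```text
t 14.0 p [ 0.5202 -0.2686  0.0546] yhead 12.9 down [ 0.002 -0.001 -1.   ] F [ 5.06 -0.92  4.38] M [-0.154 -0.864  0.05 ] w 0.0353 g 61.3 q6 -0.82
```

Emit:
{"method": "arm_command", "body": {
  "gripper": [0.3, 0.3, 0.3, 0.3, 0.3],
  "translation": [
    [0, 0, 0],
    [0, 0, 0],
    [0, 0, 0],
    [0, 0, 0],
    [0, 0, 0]
  ],
  "rot": [
    [0, 0, 0.02],
    [0, 0, 0.02],
    [0, 0, 0.02],
    [0, 0, 0.02],
    [0, 0, 0.02]
  ]
}}

```text
clock: 14.62
eef_pos: [0.5202, -0.2686, 0.0546]
ee_rot: [0.001, 0.683, 0.731, 0.0]
force: [3.6, -0.4, 3.7]
grip_width: 0.0353
grasp_force: 61.3
```

```bash
cat > turn.py <<'E'
from h import *
import sys
brief()
# shackle cloud from the side camera: outer reach and heading about the drum
im,d=snapshot("side"); info=camera_info("side"); W=world("side",info,d); p=pose()[0]
e=np.array([.9755,-.2198]); f=np.array([.2198,.9755])
X=(W[...,:2]-p[:2])@e; Y=(W[...,:2]-p[:2])@f
g=im.astype(int); m=(d>0)&(X>.033)&(X<.1)&(abs(Y)<.04)&(W[...,2]>.026)&(g.min(2)>110)&(g.max(2)-g.min(2)<60)
print('shackle n',m.sum(),'X 98%',np.percentile(X[m],[90,98]).round(4),'mean Y',Y[m].mean().round(4))
if len(sys.argv)>1:
    c=proj(info,[.55,-.275,.04]).astype(int); cr=im[c[1]-40:c[1]+35,c[0]-55:c[0]+45]; cv2.imwrite(f"pics/{sys.argv[1]}.png",cv2.resize(cr,None,fx=8,fy=8,interpolation=cv2.INTER_CUBIC))
E
python3 turn.py s5
```

```text
t 14.62 p [ 0.5202 -0.2686  0.0546] yhead 3.9 down [ 0.002 -0.001 -1.   ] F [ 3.55 -0.37  3.74] M [-0.184 -0.77   0.075] w 0.0353 g 61.3 q6 -0.66
shackle n 448 X 98% [0.061  0.0673] mean Y 0.0071
```

View pics/s5.png

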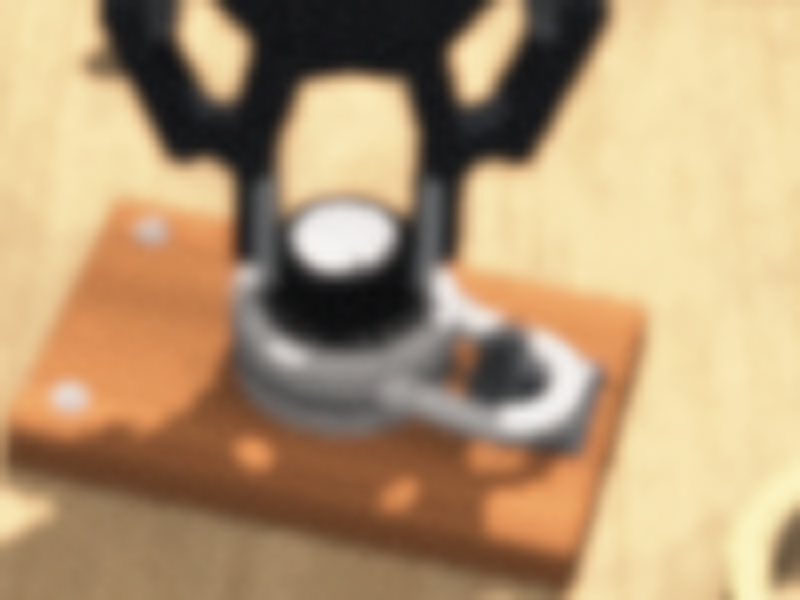

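The body has swung until the shackle leg rests on the hook (px 515,360), so the dial now turns relative to it. It isn't at the notch yet.

Emit:
{"method": "arm_command", "body": {
  "gripper": [0.3, 0.3, 0.3, 0.3, 0.3],
  "translation": [
    [0, 0, 0],
    [0, 0, 0],
    [0, 0, 0],
    [0, 0, 0],
    [0, 0, 0]
  ],
  "rot": [
    [0, 0, 0.02],
    [0, 0, 0.02],
    [0, 0, 0.02],
    [0, 0, 0.02],
    [0, 0, 0.02]
  ]
}}

```text
clock: 15.3
eef_pos: [0.5202, -0.2686, 0.0546]
ee_rot: [0.001, 0.738, 0.675, 0.001]
force: [5.8, -0.9, 4.8]
grip_width: 0.0352
grasp_force: 61.4
```

```bash
python3 turn.py
```

```text
t 15.3 p [ 0.5202 -0.2686  0.0546] yhead -5.1 down [ 0.002 -0.001 -1.   ] F [ 5.75 -0.88  4.81] M [-0.157 -0.868  0.17 ] w 0.0352 g 61.4 q6 -0.51
shackle n 459 X 98% [0.0614 0.0673] mean Y 0.0069
```

Emit:
{"method": "arm_command", "body": {
  "gripper": [0.3, 0.3, 0.3, 0.3, 0.3],
  "translation": [
    [0, 0, 0],
    [0, 0, 0],
    [0, 0, 0],
    [0, 0, 0],
    [0, 0, 0]
  ],
  "rot": [
    [0, 0, 0.02],
    [0, 0, 0.02],
    [0, 0, 0.02],
    [0, 0, 0.02],
    [0, 0, 0.02]
  ]
}}

```text
clock: 15.98
eef_pos: [0.5201, -0.2685, 0.0546]
ee_rot: [0.001, 0.789, 0.615, 0.001]
force: [5.6, -1.2, 4.8]
grip_width: 0.0353
grasp_force: 61.3
```

```bash
python3 turn.py
```

```text
t 15.97 p [ 0.5201 -0.2685  0.0546] yhead -14.1 down [ 0.002 -0.001 -1.   ] F [ 5.6  -1.2   4.77] M [-0.134 -0.873  0.138] w 0.0353 g 61.3 q6 -0.35
shackle n 476 X 98% [0.0612 0.0677] mean Y 0.0064
```

Emit:
{"method": "arm_command", "body": {
  "gripper": [0.3, 0.3, 0.3, 0.3, 0.3],
  "translation": [
    [0, 0, 0],
    [0, 0, 0],
    [0, 0, 0],
    [0, 0, 0],
    [0, 0, 0]
  ],
  "rot": [
    [0, 0, 0.02],
    [0, 0, 0.02],
    [0, 0, 0.02],
    [0, 0, 0.02],
    [0, 0, 0.02]
  ]
}}

```text
clock: 16.65
eef_pos: [0.5201, -0.2684, 0.0546]
ee_rot: [0.001, 0.835, 0.551, 0.001]
force: [4.8, -0.8, 5.4]
grip_width: 0.0354
grasp_force: 61.3
```

```bash
python3 turn.py
```

```text
t 16.65 p [ 0.5201 -0.2684  0.0546] yhead -23.1 down [ 0.002 -0.    -1.   ] F [ 4.79 -0.79  5.44] M [-0.044 -0.858  0.102] w 0.0354 g 61.3 q6 -0.19
shackle n 486 X 98% [0.0612 0.0677] mean Y 0.0055
```

Emit:
{"method": "arm_command", "body": {
  "gripper": [0.3, 0.3, 0.3, 0.3, 0.3],
  "translation": [
    [0, 0, 0],
    [0, 0, 0],
    [0, 0, 0],
    [0, 0, 0],
    [0, 0, 0]
  ],
  "rot": [
    [0, 0, 0.02],
    [0, 0, 0.02],
    [0, 0, 0.02],
    [0, 0, 0.02],
    [0, 0, 0.02]
  ]
}}

```text
clock: 17.32
eef_pos: [0.52, -0.2685, 0.0546]
ee_rot: [0.001, 0.875, 0.484, 0.001]
force: [5.3, -0.7, 4.6]
grip_width: 0.0355
grasp_force: 61.4
```

```bash
python3 turn.py
```

```text
t 17.32 p [ 0.52   -0.2685  0.0546] yhead -32.1 down [ 0.002 -0.001 -1.   ] F [ 5.3  -0.68  4.64] M [-0.09  -0.824  0.123] w 0.0355 g 61.4 q6 -0.04
shackle n 483 X 98% [0.0606 0.0675] mean Y 0.0052
```

Emit:
{"method": "arm_command", "body": {
  "gripper": [0.3, 0.3, 0.3, 0.3, 0.3],
  "translation": [
    [0, 0, 0],
    [0, 0, 0],
    [0, 0, 0],
    [0, 0, 0],
    [0, 0, 0]
  ],
  "rot": [
    [0, 0, 0.02],
    [0, 0, 0.02],
    [0, 0, 0.02],
    [0, 0, 0.02],
    [0, 0, 0.02]
  ]
}}

```text
clock: 18.0
eef_pos: [0.5198, -0.2683, 0.0546]
ee_rot: [0.0, 0.911, 0.413, 0.001]
force: [4.4, -0.5, 5.2]
grip_width: 0.0353
grasp_force: 61.4
```

```bash
python3 turn.py
```

```text
t 18.0 p [ 0.5198 -0.2683  0.0546] yhead -41.2 down [ 0.001 -0.    -1.   ] F [ 4.36 -0.48  5.22] M [-0.039 -0.849  0.079] w 0.0353 g 61.4 q6 0.12
shackle n 493 X 98% [0.0602 0.0679] mean Y 0.004
```

Emit:
{"method": "arm_command", "body": {
  "gripper": [0.3, 0.3, 0.3, 0.3, 0.3],
  "translation": [
    [0, 0, 0],
    [0, 0, 0],
    [0, 0, 0],
    [0, 0, 0],
    [0, 0, 0]
  ],
  "rot": [
    [0, 0, 0.02],
    [0, 0, 0.02],
    [0, 0, 0.02],
    [0, 0, 0.02],
    [0, 0, 0.02]
  ]
}}

```text
clock: 18.68
eef_pos: [0.5198, -0.2683, 0.0546]
ee_rot: [0.0, 0.94, 0.341, 0.001]
force: [4.9, -1.0, 5.1]
grip_width: 0.0352
grasp_force: 61.4
```

```bash
python3 turn.py s6
```

```text
t 18.68 p [ 0.5198 -0.2683  0.0546] yhead -50.2 down [ 0.001 -0.    -1.   ] F [ 4.86 -0.99  5.09] M [-0.007 -0.786  0.069] w 0.0352 g 61.4 q6 0.28
shackle n 519 X 98% [0.065  0.0732] mean Y 0.0029
```

View pics/s6.png

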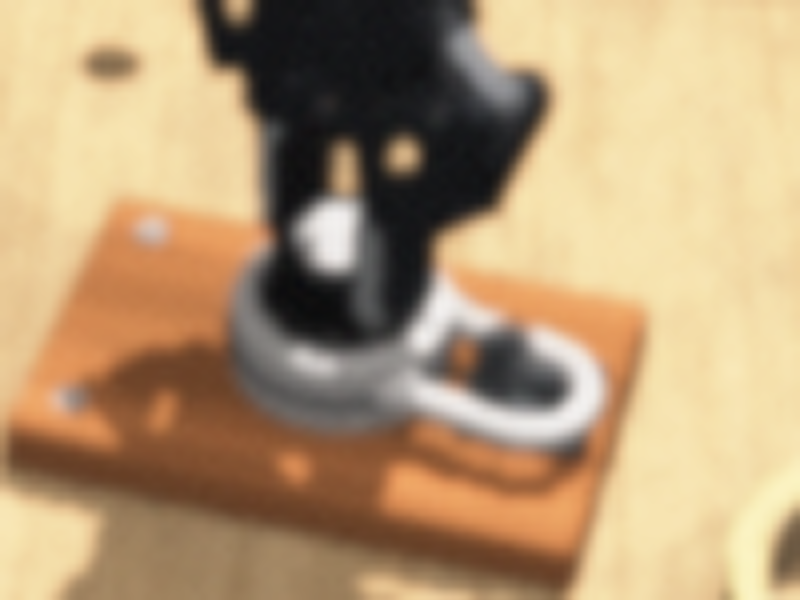

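The shackle jumped out about 5 mm (crown now at px 600,390). I'll turn a little more to feel the stop.

Emit:
{"method": "arm_command", "body": {
  "gripper": [0.3, 0.3, 0.3, 0.3],
  "translation": [
    [0, 0, 0],
    [0, 0, 0],
    [0, 0, 0],
    [0, 0, 0]
  ],
  "rot": [
    [0, 0, 0.016],
    [0, 0, 0.016],
    [0, 0, 0.016],
    [0, 0, 0]
  ]
}}

```text
clock: 19.23
eef_pos: [0.5197, -0.2683, 0.0546]
ee_rot: [0.0, 0.952, 0.305, 0.001]
force: [3.9, -0.0, 6.0]
grip_width: 0.0354
grasp_force: 61.5
```

```bash
python3 turn.py
```

```text
t 19.23 p [ 0.5197 -0.2683  0.0546] yhead -54.4 down [ 0.001 -0.    -1.   ] F [ 3.93 -0.    5.96] M [ 0.026 -0.787 -0.021] w 0.0354 g 61.5 q6 0.35
shackle n 499 X 98% [0.0654 0.0734] mean Y 0.0025
```

Emit:
{"method": "arm_command", "body": {
  "gripper": [0.3, 0.3, 0.3, 0.3],
  "translation": [
    [0, 0, 0],
    [0, 0, 0],
    [0, 0, 0],
    [0, 0, 0]
  ],
  "rot": [
    [0, 0, 0.016],
    [0, 0, 0.016],
    [0, 0, 0.016],
    [0, 0, 0]
  ]
}}

```text
clock: 19.77
eef_pos: [0.5197, -0.2683, 0.0546]
ee_rot: [0.0, 0.963, 0.269, 0.001]
force: [4.4, 0.3, 6.4]
grip_width: 0.0357
grasp_force: 61.5
```

```bash
python3 turn.py
```

```text
t 19.77 p [ 0.5197 -0.2683  0.0546] yhead -58.7 down [ 0.001 -0.    -1.   ] F [4.37 0.29 6.38] M [-0.05  -0.783 -0.075] w 0.0357 g 61.5 q6 0.43
shackle n 493 X 98% [0.0655 0.0733] mean Y 0.0039
```

Emit:
{"method": "arm_command", "body": {
  "gripper": [0.3, 0.3, 0.3, 0.3],
  "translation": [
    [0, 0, 0],
    [0, 0, 0],
    [0, 0, 0],
    [0, 0, 0]
  ],
  "rot": [
    [0, 0, 0.016],
    [0, 0, 0.016],
    [0, 0, 0.016],
    [0, 0, 0]
  ]
}}

```text
clock: 20.32
eef_pos: [0.5196, -0.2683, 0.0546]
ee_rot: [0.0, 0.972, 0.233, 0.001]
force: [3.8, -0.7, 6.2]
grip_width: 0.0354
grasp_force: 61.5
```

```bash
python3 turn.py
```

```text
t 20.32 p [ 0.5196 -0.2683  0.0546] yhead -63.1 down [ 0.001 -0.    -1.   ] F [ 3.78 -0.71  6.24] M [-0.017 -0.742  0.008] w 0.0354 g 61.5 q6 0.5
shackle n 479 X 98% [0.0661 0.0732] mean Y 0.005
```

Emit:
{"method": "arm_command", "body": {
  "gripper": [0.3, 0.3, 0.3, 0.3],
  "translation": [
    [0, 0, 0],
    [0, 0, 0],
    [0, 0, 0],
    [0, 0, 0]
  ],
  "rot": [
    [0, 0, 0.016],
    [0, 0, 0.016],
    [0, 0, 0.016],
    [0, 0, 0]
  ]
}}

```text
clock: 20.88
eef_pos: [0.5195, -0.2682, 0.0546]
ee_rot: [0.0, 0.981, 0.197, 0.0]
force: [3.9, 0.6, 7.0]
grip_width: 0.0355
grasp_force: 61.5
```

```bash
python3 turn.py s7
python3 - <<'E'
from h import *
for b in tip_of("side","shackle_eye")[:2]+tip_of("side","padlock")[:1]: print(np.round(b["xyz"],4),b["p"])
E
```

```text
t 20.88 p [ 0.5195 -0.2682  0.0546] yhead -67.3 down [ 0.001 -0.    -1.   ] F [3.92 0.63 6.96] M [-0.033 -0.765  0.292] w 0.0355 g 61.5 q6 0.58
shackle n 471 X 98% [0.0661 0.0729] mean Y 0.0055
[ 0.5617 -0.2886  0.0366] 0.9
[0.4321 0.1102 0.0109] 0.53
[ 0.5201 -0.2673  0.0245] 0.59
```

View pics/s7.png

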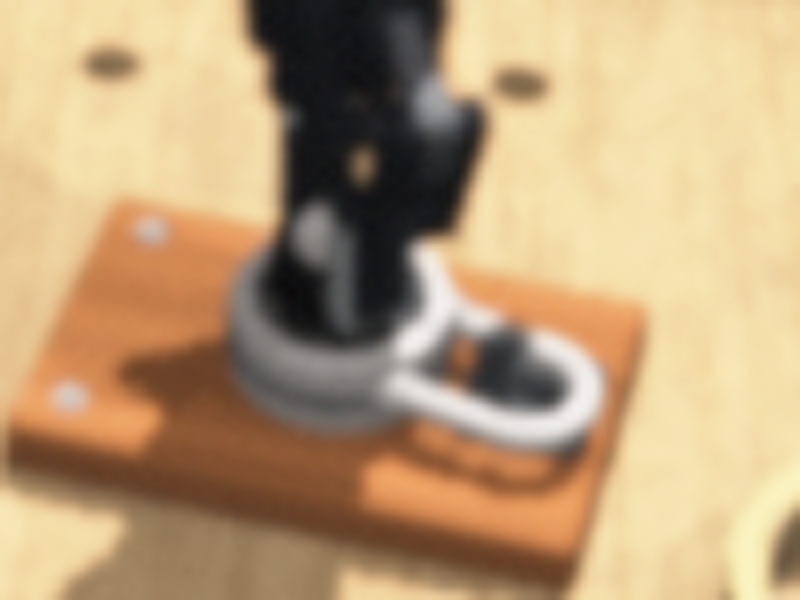

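The dial has hit its stop: the moment rose to 0.29 N m while the body stayed still against the hook. I'll ease back into the notch's play, take off some downward push, then draw the lock back.

Emit:
{"method": "arm_command", "body": {
  "gripper": [0.3, 0.3, 0.3, 0.3, 0.3, 0.3, 0.3, 0.3],
  "translation": [
    [0, 0, -0.02],
    [0, 0, 0],
    [-0.015, -0.05, 0],
    [-0.015, -0.05, 0],
    [-0.015, -0.055, 0],
    [-0.015, -0.055, 0],
    [-0.013, -0.055, 0],
    [0, 0, 0]
  ],
  "rot": [
    [0, 0, -0.03],
    [0, 0, -0.025],
    [0, 0, 0],
    [0, 0, 0],
    [0, 0, 0],
    [0, 0, 0],
    [0, 0, 0],
    [0, 0, 0]
  ]
}}

```text
clock: 22.02
eef_pos: [0.5068, -0.2553, 0.055]
ee_rot: [-0.001, 0.971, 0.239, -0.001]
force: [0.4, 0.5, -3.5]
grip_width: 0.0354
grasp_force: 60.6
```

```bash
python3 turn.py;  python3 - <<'E'
from h import *
for b in tip_of("side","shackle_eye")[:2]+tip_of("side","padlock")[:1]: print(np.round(b["xyz"],4),b["p"])
E
```

```text
t 22.02 p [ 0.5068 -0.2553  0.055 ] yhead -62.3 down [-0.002  0.002 -1.   ] F [ 0.42  0.54 -3.47] M [ 0.039  0.098 -0.011] w 0.0354 g 60.6 q6 0.5
shackle n 535 X 98% [0.0698 0.0819] mean Y 0.0029
[ 0.5528 -0.2749  0.0379] 0.69
[0.433  0.1091 0.0087] 0.45
[ 0.5063 -0.2537  0.0241] 0.6
```

Emit:
{"method": "arm_command", "body": {
  "gripper": [0.3, 0.3, 0.3, 0.3, 0.3, 0.3],
  "translation": [
    [-0.017, -0.02, 0],
    [-0.017, -0.02, 0],
    [-0.017, -0.02, 0],
    [-0.017, -0.02, 0],
    [-0.017, -0.02, 0],
    [0, 0, 0]
  ],
  "rot": [
    [0, 0, 0],
    [0, 0, 0],
    [0, 0, 0],
    [0, 0, 0],
    [0, 0, 0],
    [0, 0, 0]
  ]
}}

```text
clock: 22.92
eef_pos: [0.5009, -0.2532, 0.0556]
ee_rot: [0.0, 0.971, 0.239, 0.0]
force: [1.4, -0.1, -3.8]
grip_width: 0.0352
grasp_force: 60.5
```

```bash
python3 turn.py
```

```text
t 22.93 p [ 0.5009 -0.2532  0.0556] yhead -62.3 down [ 0.001 -0.    -1.   ] F [ 1.43 -0.14 -3.82] M [ 0.045 -0.214  0.038] w 0.0352 g 60.5 q6 0.5
shackle n 547 X 98% [0.0754 0.0893] mean Y 0.0025
```

Emit:
{"method": "arm_command", "body": {
  "gripper": [0.3, 0.3, 0.3, 0.3, 0.3],
  "translation": [
    [-0.016, -0.019, 0],
    [-0.016, -0.019, 0],
    [-0.016, -0.019, 0],
    [-0.016, -0.019, 0],
    [0, 0, 0]
  ],
  "rot": [
    [0, 0, 0],
    [0, 0, 0],
    [0, 0, 0],
    [0, 0, 0],
    [0, 0, 0]
  ]
}}

```text
clock: 23.6
eef_pos: [0.4965, -0.2517, 0.0558]
ee_rot: [0.001, 0.971, 0.239, 0.001]
force: [5.2, -1.7, -5.9]
grip_width: 0.0352
grasp_force: 60.4
```

```bash
python3 turn.py
```

```text
t 23.6 p [ 0.4965 -0.2517  0.0558] yhead -62.4 down [ 0.003 -0.002 -1.   ] F [ 5.17 -1.66 -5.89] M [-0.221 -0.739  0.007] w 0.0352 g 60.4 q6 0.49
shackle n 534 X 98% [0.0788 0.093 ] mean Y 0.0025
```

Emit:
{"method": "arm_command", "body": {
  "gripper": [0.3, 0.3, 0.3, 0.3],
  "translation": [
    [-0.013, -0.015, 0],
    [-0.013, -0.015, 0],
    [-0.013, -0.015, 0],
    [0, 0, 0]
  ],
  "rot": [
    [0, 0, 0],
    [0, 0, 0],
    [0, 0, 0],
    [0, 0, 0]
  ]
}}

```text
clock: 24.15
eef_pos: [0.4962, -0.2521, 0.0564]
ee_rot: [0.003, 0.971, 0.239, 0.004]
force: [10.6, -3.1, -7.9]
grip_width: 0.0354
grasp_force: 60.7
```

```bash
python3 turn.py
```

```text
t 24.15 p [ 0.4962 -0.2521  0.0564] yhead -62.4 down [ 0.009 -0.005 -1.   ] F [10.62 -3.06 -7.88] M [-0.527 -1.562  0.044] w 0.0354 g 60.7 q6 0.49
shackle n 480 X 98% [0.0807 0.0931] mean Y 0.002
```

The fully open stop is reached: the TCP stopped moving and the pull rose to about 11 N. I'll ease back toward the hook, then lift.

Emit:
{"method": "arm_command", "body": {
  "gripper": [0.3, 0.3, 0.3, 0.3, 0.3, 0.3],
  "translation": [
    [0.035, 0.041, 0],
    [0.046, 0.054, 0],
    [0.046, 0.054, 0],
    [0.046, 0.054, 0],
    [0, 0, 0],
    [0, 0, 0]
  ],
  "rot": [
    [0, 0, 0],
    [0, 0, 0],
    [0, 0, 0],
    [0, 0, 0],
    [0, 0, 0],
    [0, 0, 0]
  ]
}}

```text
clock: 24.95
eef_pos: [0.5063, -0.2554, 0.0554]
ee_rot: [-0.0, 0.971, 0.239, -0.0]
force: [-0.1, -0.1, -3.4]
grip_width: 0.0353
grasp_force: 61.2
```

```bash
python3 turn.py
```

```text
t 24.95 p [ 0.5063 -0.2554  0.0554] yhead -62.3 down [-0.001  0.    -1.   ] F [-0.05 -0.06 -3.35] M [ 0.023 -0.017 -0.001] w 0.0353 g 61.2 q6 0.5
shackle n 568 X 98% [0.0744 0.083 ] mean Y 0.0027
```

Emit:
{"method": "arm_command", "body": {
  "gripper": [0.3, 0.3, 0.3, 0.3],
  "translation": [
    [0, 0, -0.05],
    [0, 0, -0.08],
    [0, 0, -0.08],
    [0, 0, 0]
  ],
  "rot": [
    [0, 0, 0],
    [0, 0, 0],
    [0, 0, 0],
    [0, 0, 0]
  ]
}}

```text
clock: 25.5
eef_pos: [0.5071, -0.2559, 0.0688]
ee_rot: [0.001, 0.971, 0.239, 0.001]
force: [0.5, -1.0, -3.6]
grip_width: 0.0351
grasp_force: 61.2
```

Free, with no snag. I'll lift clear.

Emit:
{"method": "arm_command", "body": {
  "gripper": [0.3, 0.3, 0.3, 0.3, 0.3, 0.3, 0.3, 0.3, 0.3, 0.3, 0.3, 0.3],
  "translation": [
    [0, 0, -0.1],
    [0, 0, -0.2],
    [0, 0, -0.35],
    [0, 0, -0.5],
    [0, 0, -0.5],
    [0, 0, -0.5],
    [0, 0, -0.5],
    [0, 0, -0.3],
    [0, 0, -0.15],
    [0, 0, 0],
    [0, 0, 0],
    [0, 0, 0]
  ],
  "rot": [
    [0, 0, 0],
    [0, 0, 0],
    [0, 0, 0],
    [0, 0, 0],
    [0, 0, 0],
    [0, 0, 0],
    [0, 0, 0],
    [0, 0, 0],
    [0, 0, 0],
    [0, 0, 0],
    [0, 0, 0],
    [0, 0, 0]
  ]
}}

```text
clock: 27.0
eef_pos: [0.5062, -0.2554, 0.2531]
ee_rot: [-0.001, 0.971, 0.239, -0.001]
force: [1.6, -0.0, -3.8]
grip_width: 0.0355
grasp_force: 61.2
```

Run:
```python
from h import *
brief(); p=pose()[0]
for cam in ["wrist","side"]:
    info=camera_info(cam); im,d=snapshot(cam); W=world(cam,info,d)
    q=W-p; r=np.hypot(q[...,0],q[...,1]); m=(d>0)&(abs(q[...,2]+.017)<.012)&(r>.036)&(r<.11)&(im.min(2)>90)
    P=q[m]; h=np.arctan2(P[:,1],P[:,0]); 
    if len(P): print(cam,len(P),'rmax',np.percentile(r[m],[50,95,99]).round(4),'head',np.degrees(np.median(h)).round(1))
    c=proj(info,p-[0,0,.02]).astype(int); a=im[max(c[1]-60,0):c[1]+60,max(c[0]-70,0):c[0]+70]
    if cam=="side": cv2.imwrite("pics/fin.png",np.hstack([cv2.resize(a,(420,360),interpolation=cv2.INTER_CUBIC),cv2.resize(W0,(380,360))]))
    else: W0=im[180:420,150:420]
```

```text
t 27.0 p [ 0.5062 -0.2554  0.2531] yhead -62.3 down [-0.002  0.001 -1.   ] F [ 1.62 -0.03 -3.79] M [-0.042  0.045  0.022] w 0.0355 g 61.2 q6 0.5
wrist 4536 rmax [0.0625 0.0801 0.0822] head -19.6
side 256 rmax [0.0611 0.0831 0.0847] head -31.9
```

View pics/fin.png

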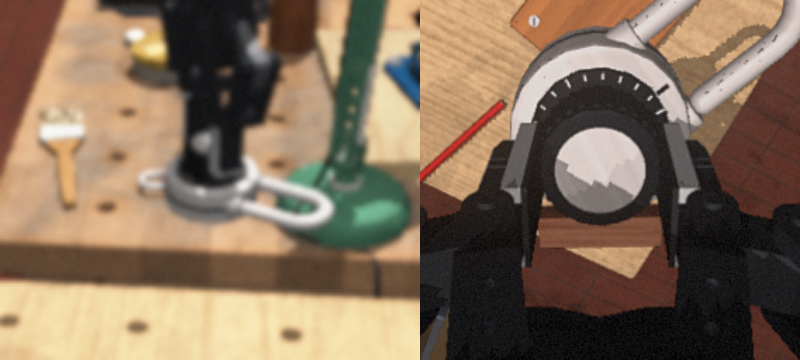

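The shackle's reach is about 82 mm, against 65 mm when shut, so it is fully open. The lock is held level and still, with its underside about 0.22 m above the bench.

```bash
python3 -c "
from h import *
brief(); print(hand_in())"
```

```text
t 27.1 p [ 0.5064 -0.2555  0.2534] yhead -62.3 down [-0.001  0.001 -1.   ] F [-0.66 -0.5  -3.34] M [0.048 0.056 0.099] w 0.0354 g 61.2 q6 0.5
the job is handed in; nothing more can be done
None
```

I found the notch, pulled the padlock fully open and lifted it off the hook; it is held still, dial up, about 22 cm above the bench, and was handed in at 27.1 s (no verdict came back).

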